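Swing the can under the filling head and snap the stop leg down

TASK

Swing the can tray round its pivot pin until it is fully back against its stop block, so that the can stands under the filling nozzle; then push the sprung stop leg over until it snaps fully down in front of the tray and locks it there. Keep the can standing in its place on the tray, and leave the jar, the wrench and the other loose things on the bench where they are.

Things in the scene. Friction and masses are not known exactly. Their poses are not given: they have to be found in the camera images.
- rig: fixed filling rig on a plywood board 310 x 605 x 12 mm (x -145 to 165, y -375 to 230). Origin on the table top straight below the stop leg's hinge; x points away from the robot, y to its left, z up. All 'rig' coordinates here are in this frame, in mm, z from the table. Posts 30 x 30 mm at y = -350 and y = 205, x = 0, carry two level pipes
- pipes_mid (a point): midway between two level steel pipes, at rig (0, 0, 252). They are 24 mm thick, run along rig y from post to post at x = -32 and x = 32, z 240 to 264, above the stop leg and the end of the tray's way. An upright tool does not fit under them: lean it 35 to 45 degrees, fingers reaching forward (+x) and down
- nozzle (a point): lower end of the brass filling nozzle, rig (67, -175, 186); its head (50 mm wide) is clamped on the pipes. The can stands under it when the tray is home
- leg_hinge (a point): centre of the stop leg's hinge, at rig (0, 0, 52), 40 above the board, between two bracket cheeks (x = +-19, y = +-20, up to z = 65); the hinge axis is the rig's x axis
- stop_leg (a joint): angle of the sprung stop leg, rad, about rig x. 0: open, leaning 45 degrees to the left (rig +y), held there by its spring; 0.785: upright; past 0.85 (over-centre) the spring throws it on by itself; 2.356: fully down, level to the right (rig -y). Push its tang (or the bar's left side) towards -y: about 7 N at first, then less
- leg_push (a point): middle of the tang, a steel pin 12 mm thick that stands out of the stop leg's bar towards the robot (rig x -10 to -38), 70 mm from the hinge; this point is at x = -24 and moves with the leg. The bar is flat steel, 125 mm long from the hinge, 20 wide (along rig x), 8 thick
- leg_foot (a point): centre of the black rubber foot block at the stop leg's end: 24 wide (rig x), 40 along the bar, standing out 33 mm from the bar's right side. Fully down it lies at rig x -12 to 12, y -85 to -125, z 15 to 48, in front of the tray. If the tray is not home the foot lands on the tray's lip and the leg does not reach its end
- tray: loose aluminium can tray, 0.6 kg, flat on the board, the pivot pin through its floor. Origin on the pin's axis at the underside; x along the tray to its free end (-30 to 170 mm), y across (-50 to 50), floor 6 thick. Home: tray x along rig +y (yaw 1.571 more than the rig's). At the start it is swung 0.45 to 0.8 rad from home towards the robot (yaw larger)
- tray_push (a point): point on the outer face of the robot-side (+y) lip, at tray (150, 50, 15): a good place to push, 2 to 8 N. Both long sides have a lip 6 thick and 30 high (top 42 above the table). At home this lip's face is at rig x = 17, clear of the stop leg's foot by 5 mm
- pivot_pin (a point): the fixed pivot pin, 20 mm thick, at board height (rig (67, -250, 12)); its cap, 34 mm across, ends at z = 28
- back_stop (a point): middle of the front face of the fixed steel stop block (rig (117, -100, 35), block 40 wide, 12 to 57 high), which the tray's far lip meets when home
- can: plain steel aerosol can, 60 mm diameter, 142 high, 0.25 kg, standing loose between four short studs (14 high) on the tray's floor, 75 mm along the tray from the pin. Origin: centre of its underside
- jar: small white jar with black cap, 56 mm diameter, 70 high, on the rig's board beyond and left of the stop leg: leave it. Origin: centre of its underside
- wrench: steel wrench, 150 mm long, lying on the rig's board in front of the stop leg: leave it
- spare_can_a: spare steel aerosol can, 60 mm diameter, 142 high, on the table to the right of the rig: leave it
- spare_can_b: spare can like spare_can_a: leave it
- spare_can_c: spare can like spare_can_a: leave it
- tub: open white plastic tub, 110 mm across, 100 high, on the table to the left: leave it
- thinner: red thinner can, 80 mm diameter, 190 high, on the table to the left: leave it
Not all that is in view belongs to the job. Of the things like the tray, leave any that is yellow; of the rest the larger one is meant.

How it is judged (in metres and radians):
On the way, in this order (a step that is already met when the one before it is completed fails the run):
1. the tray is swung home against its stop block while the stop leg is still open (angle between the x axis of tray and the y axis of rig, either way round below 0.045 rad and value of joint stop_leg below 0.4 rad), for 0.2 s.
2. the stop leg has snapped fully down in front of the tray (value of joint stop_leg above 2.25 rad), for 0.2 s.
At the end, for the whole second after the job is handed in: The stop leg is fully down (joint above 2.25 rad), the tray lies flat and home (heading within 0.045 rad of the rig's y axis), the can stands upright (within 0.1 rad) between its studs on the tray, and tray and can are at rest (value of joint stop_leg above 2.25 rad and angle between the x axis of tray and the y axis of rig, either way round below 0.045 rad and angle between tray's own z axis and vertical below 0.05 rad and angle between can's own z axis and vertical below 0.1 rad and z of can in the frame of tray below 0.012 m and horizontal distance between can and tray between 0.065 and 0.085 m and linear speed of each of tray, can below 0.02 m/s); the robot touches nothing.
It fails at once if the can is tipped over or taken out of its place on the tray (angle between can's own z axis and vertical above 0.4 rad or z of can in the frame of tray above 0.04 m).
It fails at once if the jar, the wrench or another loose thing on the bench is displaced by more than 30 mm (distance of any of jar, wrench, spare_can_a, spare_can_b, spare_can_c, tub, thinner from where it was at the start of the episode above 0.03 m).
It also fails if it takes over 43 s, if anything falls off the work surface, if the arm or the gripper's body presses on something with over 40 N, if the wrist force passes 120 N, or if a joint passes its speed limit or range.

ROBOT

A 6-joint arm with a two-finger parallel gripper is mounted at the origin on the work surface. World frame = base frame: x ahead of the robot, y to its left, z up, the work surface at z = 0. Lengths are in mm, angles in degrees, forces in N, time in s.
With the tool pointing down it reaches from about 300 to 850 mm from the base axis. Payload 4.2 kg.
Tool frame: the origin (TCP) lies on the centre line of the jaws, within the pads' length; the fingertips stand 14 mm ahead of it and the grasp point (between the pads) lies 5 mm behind it; z points along the fingers, y is the line along which they close (so a half turn about z gives the same grasp; the last joint's range is limited). The gripper opens to 91 mm and grips with 3 to 60 N. Pads are 32 mm wide; open, the fingers measure 118 mm over their backs; the gripper's body (76 mm by 178 mm) begins 60 mm behind the grasp point.
Start: joints at [74.141, 18.312, 89.639, -0, 72.044, -1.146], TCP at [146.044, 556.159, 227.976] pointing down, gripper open.
Joint ranges: [-177.97, 177.97], [-48.28, 115.42], [12.27, 149.76], [-77.06, 257.06], [2.81, 150.46], [-146.56, 146.56]. Speed limits (degrees/s): [147.25, 147.25, 180, 180, 180, 180].

INTERFACE

Orientations are given as [roll, pitch, yaw] about the fixed x, y, z axes, in that order (R = Rz(yaw) Ry(pitch) Rx(roll)).
In Python, from workcell import env gives the robot as it stands.
- The arm moves only by the tool arm_command, never from a script. Its argument "motion" is a list of rows, each an object with "offset": the shift along the tool's x, y, z in m, a list of three; "spin": the turn about the tool's z in rad. In form: [{"offset": [tx, ty, tz], "spin": spin}, ...]. A call has 1 to 5 rows; each row shifts and turns the commanded pose from where the row before left it, along the tool's axes as they then stand; what a row does not reach is not made up. A row lasts 1/8 s, in which the tool goes at most 62.5 mm and 10.7 degrees, less where a joint would pass 70% of its speed; a pose out of reach is approached as far as the arm can. A call with a gripper value outside its range is refused whole. "jaw" is the finger opening in m, from 0 to 0.0912, set as the call begins (left out, the last holds). The fingers move at their own pace and stop on an object; "newtons" is the grip in N (left out, the last holds). Time passes only in rows, so rows that do not move let the fingers close. It gives the time, the measured TCP pose, the force, the opening and the grip force at its end, in the units of the state.
- env.state(): the state, without advancing time (a new reading comes with each control period).
- env.grab_frame(name): name is "scene" or "top" or "wrist"; returns (picture, depth): 480x640x3 uint8, blue, green, red; 480x640 float32, mm along the optical axis (not along the pixel's ray), 0 where there is no reading.
- env.camera_model(name): a dict with "fx", "fy", "cx", "cy" (pixels), "eye" and "rotation" of the camera in the world; the wrist camera has in their place "hand_eye" (4x4, takes a point from camera to tool coordinates, whose origin is the TCP and whose axes are the flange's). Camera axes: x right, y down, z forward; pixel columns grow to the right and rows downward; lengths in mm; the calibration is good to about 2 mm. A picture is of the moment at which its call begins: read the wrist's pose just before it. camera_model takes no time and is no camera call.
- env.job_done(): hands the job in; it is judged then, once.
Trained networks look in the newest picture that a camera, given by its name, has taken for a name from the list of things; names that differ only in an ending like _2 or _b are one class to them, and where a whole thing is asked for, a point or a joint stands for the part that bears it (a point fixed in the world has none). Each returns a list of dicts, best first, with "score" (0 to 1); they miss things now and then, are a little off and sometimes report something else, mostly with a low value. They report only what shows in the picture. A call takes as long as a camera call. They do not tell look-alikes from the thing itself.
- env.boxes_of(camera, target): "bbox" ([left, top, right, bottom] in pixels, round what is visible of it).
- env.pinpoint(camera, target): "location" ([column, row] in pixels: a listed point, or the origin of a listed thing).
The state is a dict: "time_s": time; "qpos": joint angles; "qvel": joint speeds; "effort": joint torques, N m; "ee_pos": TCP position; "ee_rot": TCP orientation; "force": force on the tool from outside, world axes, zero at the start; "torque": the same for the moment, N m; "gripper_width": finger opening in mm; "gripper_force": force on a finger pad.
Only numpy, scipy, OpenCV 4.12 (cv2) and the standard library are available. Lean on these libraries where they do the work, as an engineer would, in place of code of your own. Each camera call takes 0.05 s, during which the arm holds its last target. There are 200 camera calls.

## Working session

There is one attempt and no reset: what is moved stays moved. The work goes in short steps, Python scripts to look and compute and a tool call to move; the robot and the scene stay as the last step left them, time stands still between calls to the robot, and variables do not carry over. Pictures are saved under pics/ and viewed, at most 10 in all, crops included, and the job is handed in when it is done.

Besides the shell and the picture viewer there is one more tool, called after "Call:" as a command line: name --argument value ..., lists and objects as JSON in quotes. arm_command: Moves the arm, as the interface text tells. Its arguments: {"type":"object","properties":{"motion":{"type":"array"},"jaw":{"type":"number"},"newtons":{"type":"number"}},"required":["motion"]}

```bash
mkdir -p pics; ls; cat > h.py <<'E'
from workcell import env
import numpy as np, cv2
from scipy.spatial.transform import Rotation as R
def pt(cam,dep,u,v,z=None):
    m=env.camera_model(cam); r=np.array([(u-m['cx'])/m['fx'],(v-m['cy'])/m['fy'],1.])
    e=np.array(m['eye']); Rm=np.array(m['rotation']); d=Rm@r
    if z is not None: return e+d*(z-e[2])/d[2]
    u,v=int(round(u)),int(round(v)); p=dep[v-2:v+3,u-2:u+3]; p=p[p>0]
    return e+d*np.median(p) if p.size else None
E
python3 - <<'E'
from h import *
for c in ('scene','top'):
    im,d=env.grab_frame(c); cv2.imwrite(f'pics/{c}.png',im); np.save(f'{c}.npy',d)
    m=env.camera_model(c); print(c,np.round(m['eye'],1).tolist(),np.round(m['rotation'],3).tolist(),m['fx'],m['cx'])
    for t in ('pipes_mid','nozzle','leg_hinge','leg_push','leg_foot','tray','tray_push','pivot_pin','back_stop','can','jar','rig','wrench'):
        r=env.pinpoint(c,t)
        for o in r[:3]:
            u,v=o['location']; p=pt(c,d,u,v) if 2<u<637 and 2<v<477 else None
            print(t,round(o['score'],2),np.round([u,v]),None if p is None else np.round(p))
print(env.state())
E
```

```text
pics
scene [1007.5, 900.5, 1062.9] [-132.378, -0.248, 152.409] 489.50772074671835 314.5926011558735
pipes_mid 0.72 [315. 219.] [254234. 254127. 254289.]
nozzle 0.62 [274. 206.] [272778. 272671. 272833.]
leg_hinge 0.58 [313. 273.] [211757. 211650. 211812.]
leg_push 0.6 [328. 273.] [166328. 166221. 166383.]
leg_foot 0.64 [318. 262.] [175436. 175329. 175492.]
tray 0.87 [268. 236.] [262184. 262077. 262240.]
tray 0.67 [338. 179.] [271934. 271827. 271990.]
tray 0.55 [198. 280.] [269703. 269596. 269759.]
tray_push 0.9 [378. 184.] [244675. 244568. 244730.]
tray_push 0.72 [204. 250.] [281943. 281836. 281999.]
tray_push 0.71 [314. 238.] [187237. 187130. 187292.]
pivot_pin 0.34 [284. 241.] [247181. 247074. 247236.]
back_stop 0.76 [265. 263.] [240831. 240724. 240886.]
can 0.88 [288. 241.] [245601. 245494. 245656.]
jar 0.65 [283. 304.] [217689. 217582. 217744.]
rig 0.76 [312. 282.] [220734. 220627. 220789.]
rig 0.35 [314. 270.] [209960. 209853. 210015.]
wrench 0.71 [357. 290.] [200825. 200718. 200880.]
top [292.8, 32.6, 1319.6] [-167.318, -0.185, -94.253] 479.94469414714126 331.7275170276059
pipe
[... 1198 characters left out ...]
-110371. -110631. -109344.]
{'time_s': 1.4, 'qpos': array([ 7.41403092e+01,  1.83133096e+01,  8.96372605e+01, -1.64174111e-04,
        7.20418492e+01, -1.14664699e+00]), 'qvel': array([ 0.06121374, -0.07915483, -0.12344566, -0.01158551,  0.06646625,
        0.0205152 ]), 'effort': array([ 2.64105120e-04, -4.12359381e+01, -2.32227606e+01,  7.28802639e-02,
        3.78118479e-02,  1.32214137e-05]), 'ee_pos': array([146.05662034, 556.1860082 , 227.97359225]), 'ee_rot': array([1.79992424e+02, 3.07852755e-04, 1.65287007e+02]), 'force': array([-0.45033877,  0.46210697, -0.20340584]), 'torque': array([-0.03108648,  0.00375473,  0.02888223]), 'gripper_force': 0.0, 'gripper_width': 91.09247768683167}
```

```bash
sed -i "s/Rm=np.array(m\['rotation'\])/Rm=R.from_euler('xyz',m['rotation'],degrees=True).as_matrix()/" h.py
cat > m.py <<'E'
from h import *
L={'scene':{'pipes_mid':(315,219),'nozzle':(274,206),'leg_hinge':(313,273),'leg_push':(328,273),'leg_foot':(318,262),'tray':(268,236),'tray2':(338,179),'tray3':(198,280),'push1':(378,184),'push2':(204,250),'push3':(314,238),'back_stop':(265,263),'can':(288,241),'jar':(283,304),'wrench':(357,290)},
'top':{'pipes_mid':(326,229),'nozzle':(402,211),'leg_hinge':(326,246),'leg_push':(307,251),'leg_foot':(305,236),'tray1':(383,144),'tray2':(417,233),'push1':(462,411),'push2':(418,161),'push3':(389,279),'pin':(424,232),'pin2':(530,239),'back_stop':(366,210),'can':(399,249),'jar':(316,212),'wrench':(304,281)}}
Z={'pipes_mid':252,'nozzle':186,'leg_hinge':52,'pin':12,'back_stop':35,'push3':27,'can':18,'leg_push':101,'jar':12,'wrench':14,'tray':12,'tray2':12}
for c in L:
    d=np.load(c+'.npy')
    for k,(u,v) in L[c].items(): print(c,k,np.round(pt(c,d,u,v)),np.round(pt(c,d,u,v,Z[k])) if k in Z else '')
E
python3 m.py; python3 -c "
import cv2
a=cv2.imread('pics/scene.png');b=cv2.imread('pics/top.png')
cv2.imwrite('pics/s2.png',cv2.resize(a[120:380,150:470],(800,600)[:2] if 0 else None,fx=2.3,fy=2.3,interpolation=2))"
```

```text
scene pipes_mid [ 404. -241.   12.] [542.  20. 252.]
scene nozzle [ 514. -333.   43.] [ 583. -160.  186.]
scene leg_hinge [559.  42.  78.] [547.  19.  52.]
scene leg_push [616. 224. 269.] [533.  80. 101.]
scene leg_foot [614. 173. 260.] 
scene tray [ 585. -224.   21.] [ 581. -234.   12.]
scene tray2 [ 211. -422.    4.] [ 217. -412.   12.]
scene tray3 [ 843. -156.    3.] 
scene push1 [ 109. -306.   20.] 
scene push2 [ 788. -261.   15.] 
scene push3 [581.  89. 256.] [ 460. -141.   27.]
scene back_stop [654. -83.  52.] [ 648. -100.   35.]
scene can [ 548. -149.   43.] [ 536. -175.   18.]
scene jar [669.  75.  39.] [660.  54.  12.]
scene wrench [449. 106.  15.] [448. 105.  14.]
top pipes_mid [605.  21.  12.] [548.  23. 252.]
top nozzle [ 567. -148.  290.] [ 595. -166.  186.]
top leg_hinge [508.  26. 255.] [549.  25.  52.]
top leg_push [528.  75. 106.] [529.  75. 101.]
top leg_foot [533.  72. 260.] 
top tray1 [ 852. -164.    2.] 
top tray2 [ 515. -176.  288.] [ 575. -232.   12.]
top push1 [  99. -291.   24.] 
top push2 [ 787. -259.   13.] 
top push3 [ 452. -141.   12.] [ 450. -139.   27.]
top pin [ 574. -249.   26.] [ 577. -252.   12.]
top pin2 [ 522. -514.   81.] 
top back_stop [651. -95.  16.] [646. -93.  35.]
top can [ 486. -135.  272.] [ 532. -176.   18.]
top jar [587.  43. 264.] [657.  46.  12.]
top wrench [464.  92.  13.] [464.  92.  14.]
```

View pics/top.png

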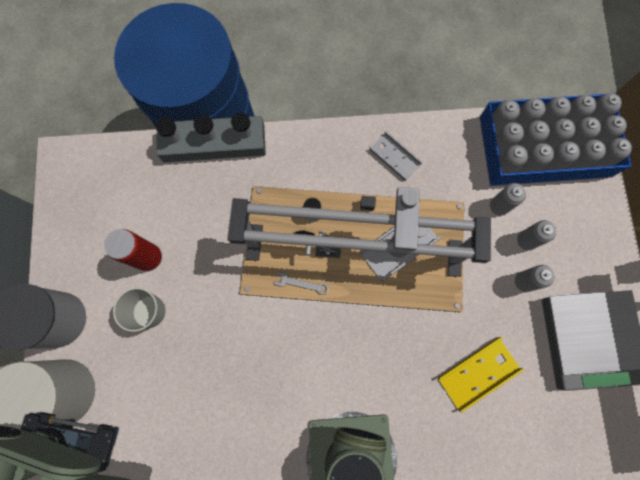

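View pics/s2.png

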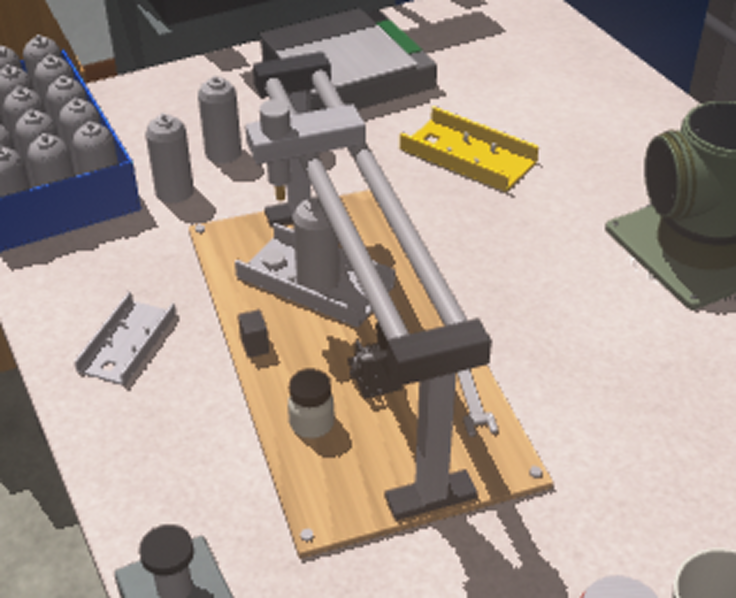

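```bash
cat >> h.py <<'E'
def rows(dw,n,yaw_deg_world=0,mx=None):
    """world displacement (mm) in n rows -> tool-offset rows, at present orientation"""
    Rm=R.from_euler('xyz',env.state()['ee_rot'],degrees=True).as_matrix()
    return np.round(Rm.T@np.array(dw)/1000/n,4).tolist()
E
python3 - <<'E'
from h import *
from scipy.optimize import least_squares
P={'pipes_mid':(0,0,252),'nozzle':(67,-175,186),'leg_hinge':(0,0,52),'back_stop':(117,-100,35),'pivot_pin':(67,-250,12)}
obs={'scene':{'pipes_mid':(315,219),'nozzle':(274,206),'leg_hinge':(313,273),'back_stop':(265,263)},'top':{'pipes_mid':(326,229),'nozzle':(402,211),'leg_hinge':(326,246),'pivot_pin':(424,232),'back_stop':(366,210)}}
def f(q,full=False):
    r=[]
    for c in obs:
        m=env.camera_model(c);Rm=R.from_euler('xyz',m['rotation'],degrees=True).as_matrix()
        for k,(u,v) in obs[c].items():
            x,y,z=P[k];C,S=np.cos(q[2]),np.sin(q[2])
            w=np.array([q[0]+C*x-S*y,q[1]+S*x+C*y,z]);p=Rm.T@(w-np.array(m['eye']))
            r+=[m['fx']*p[0]/p[2]+m['cx']-u,m['fy']*p[1]/p[2]+m['cy']-v]
    return np.array(r)
s=least_squares(f,[548,22,-.05],loss='soft_l1');print(s.x,np.round(f(s.x),1))
b=cv2.imread('pics/top.png');cv2.imwrite('pics/t2.png',cv2.resize(b[170:320,225:495],None,fx=2.9,fy=2.9,interpolation=2)[:,:780])
E
```

```text
[ 5.47072287e+02  2.05390275e+01 -1.47562942e-01] [-1.6  0.7 -1.8  0.   0.2  0.4  0.5  0.9  1.3  0.3 -1.2  3.1  1.7  0.5
 -5.4  0.4  0.8 -0.9]
```

View pics/t2.png

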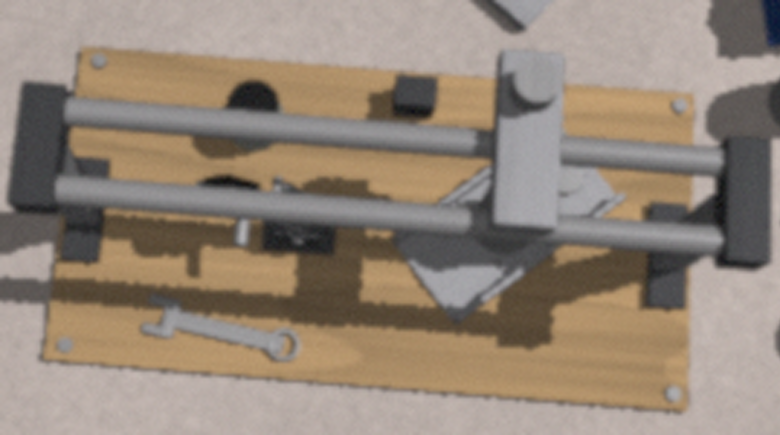

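Call:
arm_command --motion '[{"offset": [-0.01,-0.038,-0.045],"spin": 0},{"offset": [-0.01,-0.038,-0.045],"spin": 0},{"offset": [-0.01,-0.038,-0.045],"spin": 0},{"offset": [-0.01,-0.055,-0.01],"spin": 0},{"offset": [-0.01,-0.055,-0.01],"spin": 0}]' --jaw 0.0

```text
time_s: 2.02
ee_pos: [137.3, 325.2, 383.7]
ee_rot: [179.9, 0.0, 165.3]
force: [1.1, -0.5, -0.0]
gripper_width: 44.1
gripper_force: 0.0
```

Call:
arm_command --motion '[{"offset": [-0.041,-0.044,-0.012],"spin": 0},{"offset": [-0.041,-0.044,-0.012],"spin": 0},{"offset": [-0.041,-0.044,-0.012],"spin": 0},{"offset": [-0.041,-0.044,-0.012],"spin": 0},{"offset": [-0.041,-0.044,-0.012],"spin": 0}]'

```text
time_s: 2.65
ee_pos: [280.1, 60.1, 443.7]
ee_rot: [179.9, 0.1, 165.3]
force: [2.2, 0.7, -0.4]
gripper_width: 0.5
gripper_force: 0.0
```

```bash
python3 - <<'E'
from h import *
q=[]
for u,v in ((98,61),(679,105),(65,345),(673,393)):
    p=pt('top',None,225+u/2.9,170+v/2.9,14);q.append(p);print(np.round(p))
for a,b in ((0,1),(2,3)): d=q[a]-q[b];print(np.arctan2(-d[0],d[1]),np.linalg.norm(d))
s=env.state();print(s['qpos'],s['ee_pos'],s['ee_rot'])
E
```

```text
[730. 204.  14.]
[ 643. -359.   14.]
[453. 246.  14.]
[ 367. -317.   14.]
-0.15213575511260308 569.8222154821541
-0.1524608567558701 569.6018051627551
[ 9.78648877e+00 -1.26459064e+01  9.26375539e+01  2.36061168e-02
  9.98731924e+01 -6.55116095e+01] [280.09055988  60.11433338 443.73747949] [1.79922819e+02 1.13366544e-01 1.65302097e+02]
```

Call:
arm_command --motion '[{"offset": [-0.006,-0.019,-0.058],"spin": -0.021},{"offset": [-0.006,-0.019,-0.058],"spin": -0.021},{"offset": [-0.006,-0.019,-0.058],"spin": -0.021},{"offset": [-0.006,-0.019,-0.058],"spin": -0.021},{"offset": [-0.006,-0.019,-0.058],"spin": -0.021}]'

```text
time_s: 3.28
ee_pos: [288.0, -36.2, 730.8]
ee_rot: [180.0, 0.1, 171.2]
force: [1.8, -0.6, 0.5]
gripper_width: 0.1
gripper_force: 0.0
```

```bash
python3 - <<'E'
from h import *
s=env.state();print(s['qpos'],s['ee_pos'],s['ee_rot'])
E
```

```text
[-9.43325123e+00  2.08803144e+00  3.42966171e+01  9.42381475e-03
  1.43470707e+02 -9.06403057e+01] [287.9953288  -36.15948395 730.80436925] [1.79996027e+02 1.44697965e-01 1.71214629e+02]
```

Call:
arm_command --motion '[{"offset": [0.01,0,-0.04],"spin": 0},{"offset": [0.01,0,-0.04],"spin": 0},{"offset": [0.01,0,-0.04],"spin": 0}]'

```text
time_s: 3.65
ee_pos: [252.3, -30.0, 770.7]
ee_rot: [-180.0, 2.7, 171.2]
force: [-1.0, -0.0, -0.1]
gripper_width: 0.3
gripper_force: 0.0
```

```bash
python3 - <<'E'
from h import *
s=env.state();print(s['qpos'],s['ee_pos'],s['ee_rot'])
E
```

```text
[-9.41007546e+00  2.68752892e+00  2.41945651e+01  3.99604902e-02
  1.50439009e+02 -9.05873355e+01] [252.29175193 -30.04316192 770.68280757] [-179.99060638    2.67894687  171.21269952]
```

Call:
arm_command --motion '[{"offset": [-0.01,0,0.05],"spin": 0},{"offset": [-0.01,0,0.05],"spin": 0}]'

```text
time_s: 3.9
ee_pos: [275.4, -33.5, 674.5]
ee_rot: [-180.0, 2.9, 171.2]
force: [0.8, -0.3, 0.9]
gripper_width: 0.4
gripper_force: 0.0
```

```bash
python3 - <<'E'
from h import *
s=env.state();print(s['qpos'],s['ee_pos'],s['ee_rot'])
E
```

```text
[-9.33076468e+00 -5.86338612e+00  5.27238582e+01  2.40604310e-02
  1.30271693e+02 -9.05513540e+01] [275.36347818 -33.48568933 674.49169198] [-179.9899582     2.86787362  171.23685321]
```

Call:
arm_command --motion '[{"offset": [0.015,0,-0.059],"spin": 0},{"offset": [0.015,0,-0.059],"spin": 0},{"offset": [0.04,0,-0.04],"spin": 0},{"offset": [0.04,0,-0.04],"spin": 0},{"offset": [0.04,0,-0.04],"spin": 0}]'

```text
time_s: 4.53
ee_pos: [121.6, -8.6, 780.3]
ee_rot: [-179.9, 7.2, 171.2]
force: [0.3, 0.5, 0.5]
gripper_width: 0.2
gripper_force: 0.0
```

```bash
python3 - <<'E'
from h import *
s=env.state();print(s['qpos'],s['ee_pos'],s['ee_rot'])
E
```

```text
[-9.34822325e+00 -9.81974437e+00  3.22069092e+01 -1.01550010e-01
  1.50441112e+02 -9.06703152e+01] [121.55770178  -8.64115129 780.25781564] [-179.87667834    7.17080349  171.2383466 ]
```

Call:
arm_command --motion '[{"offset": [0,0,-0.06],"spin": 0},{"offset": [0,0,-0.06],"spin": 0},{"offset": [0,0,-0.06],"spin": 0},{"offset": [0.03,0,-0.05],"spin": 0},{"offset": [0.03,0,-0.05],"spin": 0}]'

```text
time_s: 5.15
ee_pos: [61.2, 1.1, 802.5]
ee_rot: [180.0, 15.9, 171.4]
force: [-0.8, -0.5, 0.9]
gripper_width: 0.6
gripper_force: 0.0
```

```bash
python3 - <<'E'
from h import *
s=env.state();print(s['qpos'],s['ee_pos'],s['ee_rot'])
E
```

```text
[ -5.87228228 -14.72039443  28.40390128  -1.49908548 150.43346603
 -88.67493875] [ 61.16285603   1.09585291 802.50981404] [179.99146365  15.89138664 171.39438783]
```

Call:
arm_command --motion '[{"offset": [-0.055,-0.01,0.026],"spin": 0},{"offset": [-0.055,0,0.026],"spin": 0},{"offset": [-0.055,0,0.026],"spin": 0},{"offset": [-0.055,0,0.026],"spin": 0},{"offset": [-0.055,0,0.026],"spin": 0}]'

```text
time_s: 5.78
ee_pos: [333.0, -41.6, 756.2]
ee_rot: [-179.7, 15.7, 171.4]
force: [0.6, 0.3, -0.2]
gripper_width: 0.7
gripper_force: 0.0
```

Call:
arm_command --motion '[{"offset": [-0.059,0,0.016],"spin": 0},{"offset": [-0.059,0,0.016],"spin": 0},{"offset": [-0.059,0,0.016],"spin": 0},{"offset": [-0.059,0,0.016],"spin": 0},{"offset": [-0.059,0,0.016],"spin": 0}]'

```text
time_s: 6.4
ee_pos: [602.8, -83.0, 696.2]
ee_rot: [-179.8, 18.2, 171.4]
force: [-0.8, 0.1, -0.3]
gripper_width: 0.3
gripper_force: 0.0
```

```bash
python3 - <<'E'
from h import *
s=env.state();print(s['qpos'],s['ee_pos'],s['ee_rot'])
E
```

```text
[ -8.84703833  23.99066595  12.36220978  -0.18021324 125.48543677
 -90.36186014] [602.75873719 -83.01401711 696.24581201] [-179.76887429   18.16070526  171.42369401]
```

Call:
arm_command --motion '[{"offset": [-0.062,0,0],"spin": 0},{"offset": [-0.062,0,0],"spin": 0},{"offset": [-0.062,0,0],"spin": 0},{"offset": [-0.062,0,0],"spin": 0},{"offset": [-0.062,0,0],"spin": 0}]'

```text
time_s: 7.02
ee_pos: [763.6, -108.8, 637.3]
ee_rot: [-179.8, 27.4, 171.5]
force: [0.2, 0.6, -0.6]
gripper_width: 0.2
gripper_force: 0.0
```

```bash
python3 - <<'E'
from h import *
s=env.state();print(s['qpos'],s['ee_pos'],s['ee_rot'])
E
```

```text
[-8.97227431e+00  3.19805672e+01  1.23844695e+01  1.73100919e-02
  1.08195446e+02 -9.03770337e+01] [ 763.62567011 -108.83173942  637.2994674 ] [-179.81787397   27.43896402  171.45864257]
```

Call:
arm_command --motion '[{"offset": [-0.055,0,-0.029],"spin": 0},{"offset": [-0.055,0,-0.029],"spin": 0},{"offset": [-0.055,0,-0.029],"spin": 0},{"offset": [-0.055,0,-0.029],"spin": 0},{"offset": [-0.055,0,-0.029],"spin": 0}]'

```text
time_s: 7.65
ee_pos: [769.2, -111.3, 713.1]
ee_rot: [-179.9, 39.6, 171.5]
force: [0.3, -0.7, 0.2]
gripper_width: 0.3
gripper_force: 0.0
```

```bash
python3 - <<'E'
from h import *
s=env.state();print(s['qpos'],s['ee_pos'],s['ee_rot'])
E
```

```text
[ -9.19956224  28.37694903  12.28470702   0.28614113  99.73480092
 -90.46366007] [ 769.23740639 -111.32948916  713.06348624] [-179.85836198   39.60405125  171.46502325]
```

```bash
cat >> h.py <<'E'
O=np.array([548.5,18.5,0]);RR=R.from_euler('z',-.152).as_matrix()
def w2r(p): return RR.T@(np.array(p)-O)
def r2w(p): return O+RR@np.array(p,float)
def go(p,frm=None):
    """rig target of the TCP -> tool offset in m"""
    s=env.state();Rm=R.from_euler('xyz',s['ee_rot'],degrees=True).as_matrix()
    f=s['ee_pos'] if frm is None else r2w(frm)
    o=Rm.T@(r2w(p)-f)/1000
    print('tool offset',np.round(o,4),'len',round(np.linalg.norm(o),3))
def st():
    s=env.state();print('t',s['time_s'],'rig',np.round(w2r(s['ee_pos']),1),'rot',np.round(s['ee_rot'],1),'F rig',np.round(RR.T@s['force'],1),'q',np.round(s['qpos']))
E
python3 - <<'E'
from h import *
st(); go((-115,-171,300)); go((-115,-171,37),(-115,-171,300))
E
```

```text
t 7.65 rig [237.9 -94.9 713.1] rot [-179.9   39.6  171.5] F rig [ 0.4 -0.7  0.2] q [ -9.  28.  12.   0. 100. -90.]
tool offset [ 0.5354 -0.0748  0.0934] len 0.549
tool offset [0.1677 0.0005 0.2026] len 0.263
```

Call:
arm_command --motion '[{"offset": [0.0595,-0.0083,0.0104],"spin": 0},{"offset": [0.0595,-0.0083,0.0104],"spin": 0},{"offset": [0.0595,-0.0083,0.0104],"spin": 0},{"offset": [0.0595,-0.0083,0.0104],"spin": 0},{"offset": [0.0595,-0.0083,0.0104],"spin": 0}]'

```text
time_s: 8.28
ee_pos: [598.2, -123.1, 517.9]
ee_rot: [-179.8, 39.5, 171.6]
force: [0.9, -0.8, 1.1]
gripper_width: 0.4
gripper_force: 0.0
```

Call:
arm_command --motion '[{"offset": [0.0595,-0.0083,0.0104],"spin": 0},{"offset": [0.0595,-0.0083,0.0104],"spin": 0},{"offset": [0.0595,-0.0083,0.0104],"spin": 0},{"offset": [0.0595,-0.0083,0.0104],"spin": 0}]'

```text
time_s: 8.78
ee_pos: [437.9, -132.9, 334.8]
ee_rot: [-179.7, 39.5, 171.6]
force: [0.7, -0.7, 0.8]
gripper_width: 0.3
gripper_force: 0.0
```

```bash
python3 - <<'E'
from h import *
st(); go((-115,-171,80)); 
im,d=env.grab_frame('scene'); st();cv2.imwrite('pics/s3.png',cv2.resize(im[100:340,150:470],None,fx=2.3,fy=2.3,interpolation=2))
im,d2=env.grab_frame('top')
for c,dd in (('scene',d),('top',d2)):
    for t in ('tray_push','leg_push','leg_hinge'):
        for o in env.pinpoint(c,t)[:3]:
            u,v=o['location'];z={'tray_push':27,'leg_push':101.5,'leg_hinge':52}[t]
            print(c,t,round(o['score'],2),np.round([u,v]),np.round(w2r(pt(c,dd,u,v,z))))
E
```

```text
t 8.775 rig [ -86.4 -166.4  334.8] rot [-179.7   39.5  171.6] F rig [ 0.8 -0.6  0.8] q [ -26.  -14.  119.   18.   38. -118.]
tool offset [ 0.1843 -0.0035  0.1783] len 0.256
t 8.825 rig [ -97.5 -164.1  320.2] rot [179.8  38.1 171.4] F rig [-10.9   5.1 -13.9] q [ -26.  -14.  120.   18.   38. -118.]
scene tray_push 0.97 [313. 242.] [ -54. -153.   27.]
scene tray_push 0.61 [378. 186.] [-374. -366.   27.]
scene tray_push 0.6 [204. 246.] [ 278. -243.   27.]
scene leg_push 0.61 [310. 221.] [ -50. -171.  102.]
scene leg_push 0.58 [325. 274.] [-17.  59. 102.]
scene leg_hinge 0.56 [314. 270.] [ -7. -10.  52.]
top tray_push 0.59 [422. 160.] [ 276. -245.   27.]
top tray_push 0.58 [387. 276.] [ -65. -164.   27.]
top tray_push 0.55 [465. 409.] [-392. -380.   27.]
top leg_push 0.7 [308. 252.] [-30.  50. 102.]
top leg_hinge 0.71 [328. 244.] [ 6.  2. 52.]
```

View pics/s3.png

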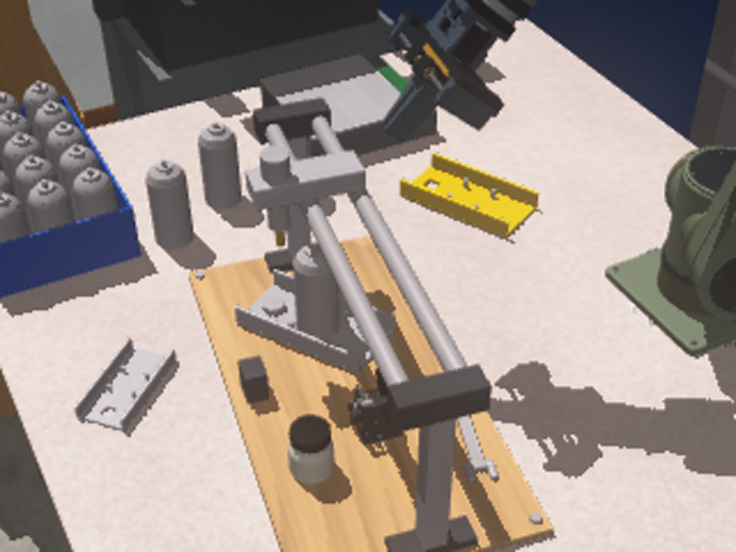

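Call:
arm_command --motion '[{"offset": [0.0395,-0.001,0.041],"spin": 0},{"offset": [0.0395,-0.001,0.041],"spin": 0},{"offset": [0.0395,-0.001,0.041],"spin": 0},{"offset": [0.0395,-0.001,0.041],"spin": 0},{"offset": [0,0,0],"spin": 0}]'

```text
time_s: 9.8
ee_pos: [427.7, -113.7, 140.1]
ee_rot: [-178.1, 36.5, 171.3]
force: [0.6, -0.5, 0.2]
gripper_width: 0.2
gripper_force: 0.0
```

```bash
python3 - <<'E'
from h import *
st(); go((-120,-166,37))
E
```

```text
t 9.8 rig [ -99.3 -149.   140.1] rot [-178.1   36.5  171.3] F rig [ 0.7 -0.4  0.2] q [ -20.   -0.  140.   48.    6. -146.]
tool offset [ 0.0779 -0.0147  0.0712] len 0.107
```

Call:
arm_command --motion '[{"offset": [0.01,0,-0.04],"spin": 0},{"offset": [0,0,-0.03],"spin": 0.18},{"offset": [0,0,0],"spin": 0.185},{"offset": [0,0,0],"spin": 0.185},{"offset": [0,0,0],"spin": 0.185}]'

```text
time_s: 10.42
ee_pos: [393.4, -106.2, 184.5]
ee_rot: [154.8, 28.4, 123.9]
force: [-0.8, 0.8, -0.3]
gripper_width: 0.4
gripper_force: 0.0
```

Call:
arm_command --motion '[{"offset": [0,0,0],"spin": 0.185},{"offset": [0,0,0],"spin": 0.185},{"offset": [0,0,0],"spin": 0.185},{"offset": [0,0,0],"spin": 0.185},{"offset": [0,0,0],"spin": 0.185}]'

```text
time_s: 11.05
ee_pos: [393.4, -106.2, 184.3]
ee_rot: [142.8, -0.7, 77.6]
force: [-0.5, -0.4, 0.3]
gripper_width: 0.5
gripper_force: 0.0
```

```bash
cat >> h.py <<'E'
def ax():
    Rm=RR.T@R.from_euler('xyz',env.state()['ee_rot'],degrees=True).as_matrix()
    z=Rm[:,2];print('lean',np.round(np.degrees(np.arctan2(z[0],-z[2])),1),'side',np.round(np.degrees(np.arcsin(z[1])),1),'toolx',np.round(Rm[:,0],2),'tooly',np.round(Rm[:,1],2))
E
python3 -c "
from h import *
st();ax()"
```

```text
t 11.05 rig [-134.4 -146.7  184.3] rot [142.8  -0.7  77.6] F rig [-0.5 -0.5  0.3] q [-22.  -9. 138.  24.  15. -30.]
lean 37.2 side -1.7 toolx [0.06 1.   0.01] tooly [ 0.79 -0.06  0.61]
```

Call:
arm_command --motion '[{"offset": [0,0,0],"spin": 0.181},{"offset": [0,0,0],"spin": 0.181},{"offset": [0,0,0],"spin": 0.181},{"offset": [0,0,0],"spin": 0.181},{"offset": [0,0,0],"spin": 0.181}]'

```text
time_s: 11.68
ee_pos: [393.4, -106.2, 184.3]
ee_rot: [155.4, -28.9, 32.0]
force: [-0.2, -0.3, -0.6]
gripper_width: 0.6
gripper_force: 0.0
```

Call:
arm_command --motion '[{"offset": [0,0,0],"spin": 0.181},{"offset": [0,0,0],"spin": 0.181},{"offset": [0,0,0],"spin": 0.181},{"offset": [0,0,0],"spin": 0.181}]'

```text
time_s: 12.18
ee_pos: [393.5, -106.2, 184.3]
ee_rot: [-176.6, -37.1, -17.1]
force: [0.7, -0.3, -0.9]
gripper_width: 0.1
gripper_force: 0.0
```

```bash
python3 -c "
from h import *
st();ax();go((-120,-166,37))"
```

```text
t 12.175 rig [-134.4 -146.7  184.3] rot [-176.6  -37.1  -17.1] F rig [ 0.7 -0.2 -0.9] q [-22.  -9. 138.  24.  15.  63.]
lean 37.2 side -1.7 toolx [ 0.79 -0.12  0.6 ] tooly [-0.11 -0.99 -0.05]
tool offset [-0.0753  0.0246  0.1265] len 0.149
```

Call:
arm_command --motion '[{"offset": [-0.0134,0.004,0.0256],"spin": -0.02},{"offset": [-0.0134,0.004,0.0256],"spin": -0.02},{"offset": [-0.0134,0.004,0.0256],"spin": -0.02},{"offset": [-0.0134,0.004,0.0256],"spin": -0.02},{"offset": [-0.007,0.002,0.012],"spin": -0.02}]'

```text
time_s: 12.8
ee_pos: [409.3, -101.7, 124.9]
ee_rot: [-176.6, -37.9, -13.0]
force: [0.1, 0.7, -0.2]
gripper_width: 0.4
gripper_force: 0.0
```

```bash
python3 -c "
from h import *
st();ax();go((-112,-162,37))"
```

```text
t 12.8 rig [-119.4 -139.9  124.9] rot [-176.6  -37.9  -13. ] F rig [-0.   0.7 -0.2] q [-23.   0. 144.  99.   9. -17.]
lean 38.0 side 0.8 toolx [ 0.79 -0.06  0.61] tooly [-0.04 -1.   -0.05]
tool offset [-0.0469  0.026   0.0734] len 0.091
```

Call:
arm_command --motion '[{"offset": [-0.008,0.008,0.015],"spin": 0},{"offset": [-0.008,0.008,0.015],"spin": 0},{"offset": [-0.008,0.008,0.015],"spin": 0},{"offset": [-0.008,0.008,0.015],"spin": 0},{"offset": [-0.008,0.006,0.015],"spin": 0}]'

```text
time_s: 13.42
ee_pos: [416.7, -135.0, 43.4]
ee_rot: [-176.4, -37.9, -13.0]
force: [-1.0, 0.3, 0.3]
gripper_width: 0.3
gripper_force: 0.0
```

```bash
python3 -c "
from h import *
st();ax();go((-105,-172,36))"
```

```text
t 13.425 rig [-107.  -171.6   43.4] rot [-176.4  -37.9  -13. ] F rig [-1.   0.2  0.3] q [-29.  17. 149. 147.  25. -73.]
lean 38.0 side 1.0 toolx [ 0.79 -0.06  0.61] tooly [-0.04 -1.   -0.05]
tool offset [-0.003   0.0007  0.0071] len 0.008
```

Call:
arm_command --motion '[{"offset": [0.0057,0,0.0075],"spin": 0},{"offset": [0.0057,0,0.0075],"spin": 0},{"offset": [0.0057,0,0.0075],"spin": 0}]'

```text
time_s: 13.8
ee_pos: [439.5, -136.9, 34.0]
ee_rot: [-176.3, -37.3, -13.0]
force: [-8.5, 0.7, 2.5]
gripper_width: 0.6
gripper_force: 3.5
```

```bash
python3 -c "
from h import *
st();ax();go((-40,-150,36),(-80,-172,36));go((-4,-105,36),(-40,-150,36))"
```

```text
t 13.8 rig [ -84.2 -170.1   34. ] rot [-176.3  -37.3  -13. ] F rig [-8.5 -0.6  2.5] q [-27.  19. 147. 150.  25. -73.]
lean 37.4 side 1.1 toolx [ 0.79 -0.06  0.61] tooly [-0.04 -1.   -0.05]
tool offset [ 0.0304 -0.0234  0.0247] len 0.046
tool offset [ 0.0259 -0.0462  0.0227] len 0.058
```

Call:
arm_command --motion '[{"offset": [0.0061,-0.0047,0.0049],"spin": 0},{"offset": [0.0061,-0.0047,0.0049],"spin": 0},{"offset": [0.0061,-0.0047,0.0049],"spin": 0},{"offset": [0.0061,-0.0047,0.0049],"spin": 0},{"offset": [0.0061,-0.0047,0.0049],"spin": 0}]'

```text
time_s: 14.42
ee_pos: [480.4, -119.8, 33.4]
ee_rot: [-176.3, -37.0, -12.9]
force: [-9.6, 3.0, 2.9]
gripper_width: 0.5
gripper_force: 4.3
```

```bash
python3 -c "
from h import *
st();ax();go((-4,-108,36))"
```

```text
t 14.425 rig [ -46.3 -147.    33.4] rot [-176.3  -37.   -12.9] F rig [-10.    1.5   2.9] q [-21.  20. 143. 156.  21. -74.]
lean 37.2 side 1.1 toolx [ 0.8  -0.06  0.6 ] tooly [-0.03 -1.   -0.05]
tool offset [ 0.033  -0.0405  0.0243] len 0.058
```

Call:
arm_command --motion '[{"offset": [0.0056,-0.0078,0.004],"spin": 0},{"offset": [0.0056,-0.0078,0.004],"spin": 0},{"offset": [0.0056,-0.0078,0.004],"spin": 0},{"offset": [0.0056,-0.0078,0.004],"spin": 0},{"offset": [0.0056,-0.0078,0.004],"spin": 0}]'

```text
time_s: 15.05
ee_pos: [524.6, -89.1, 37.9]
ee_rot: [-176.2, -37.4, -13.1]
force: [-3.6, -2.4, -0.4]
gripper_width: 0.5
gripper_force: 1.7
```

```bash
python3 -c "
from h import *
st();ax();go((-4,-108,36))"
```

```text
t 15.05 rig [  -7.3 -110.    37.9] rot [-176.2  -37.4  -13.1] F rig [-3.2 -2.9 -0.4] q [-13.  21. 138. 167.  17. -78.]
lean 37.5 side 1.1 toolx [ 0.79 -0.06  0.61] tooly [-0.04 -1.   -0.05]
tool offset [ 0.0013 -0.002   0.0035] len 0.004
```

Near home. Push on in small steps until the force rises, and drop z by 3 mm.

Call:
arm_command --motion '[{"offset": [0.001,0,0.004],"spin": 0},{"offset": [0.0024,0,0.0019],"spin": 0},{"offset": [0.0024,0,0.0019],"spin": 0}]'

```text
time_s: 15.42
ee_pos: [529.0, -89.5, 33.7]
ee_rot: [-176.3, -37.0, -12.9]
force: [-26.3, 6.4, 21.1]
gripper_width: 0.2
gripper_force: 14.2
```

```bash
python3 -c "
from h import *
st()
im,d=env.grab_frame('top');cv2.imwrite('pics/t3.png',cv2.resize(im[160:310,225:495],None,fx=2.9,fy=2.9,interpolation=2));st()"
```

```text
t 15.425 rig [  -3.  -109.7   33.7] rot [-176.3  -37.   -12.9] F rig [-27.    2.4  21.1] q [-13.  22. 138. 167.  17. -78.]
t 15.475 rig [  -3.1 -109.7   33.6] rot [-176.3  -37.   -12.9] F rig [-19.7   2.9  13.1] q [-13.  22. 138. 167.  17. -78.]
```

View pics/t3.png

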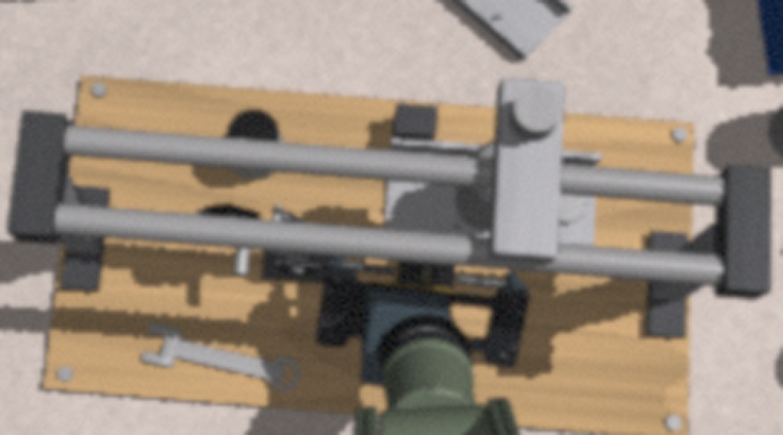

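Call:
arm_command --motion '[{"offset": [-0.0015,0,-0.0055],"spin": 0},{"offset": [-0.0065,0,-0.008],"spin": 0},{"offset": [-0.0155,-0.009,-0.0214],"spin": 0},{"offset": [-0.0155,-0.009,-0.0214],"spin": 0},{"offset": [-0.0155,-0.009,-0.0214],"spin": 0}]'

```text
time_s: 16.1
ee_pos: [449.6, -48.9, 65.9]
ee_rot: [-176.2, -37.6, -13.1]
force: [0.5, 0.4, 1.3]
gripper_width: 0.5
gripper_force: 0.0
```

```bash
python3 -c "
from h import *
st();ax();go((-95,85,90))
r=env.pinpoint('top','tray')
print(r[:3])"
```

```text
t 16.1 rig [-87.6 -81.6  65.9] rot [-176.2  -37.6  -13.1] F rig [0.4 0.4 1.3] q [ -8.  12. 146. 177.  17. -83.]
lean 37.7 side 1.1 toolx [ 0.79 -0.06  0.61] tooly [-0.04 -1.   -0.05]
tool offset [-0.0014 -0.1673 -0.0204] len 0.169
[{'location': [416.3, 232.1], 'score': 0.74}, {'location': [497.7, 361.8], 'score': 0.63}, {'location': [381.8, 143.4], 'score': 0.62}]
```

Call:
arm_command --motion '[{"offset": [0,-0.0335,-0.004],"spin": 0},{"offset": [0,-0.0335,-0.004],"spin": 0},{"offset": [0,-0.0335,-0.004],"spin": 0},{"offset": [0,-0.0335,-0.004],"spin": 0},{"offset": [0,-0.0335,-0.004],"spin": 0}]'

```text
time_s: 16.77
ee_pos: [469.6, 101.7, 88.6]
ee_rot: [-176.3, -37.7, -13.2]
force: [1.0, 0.6, 0.2]
gripper_width: 0.5
gripper_force: 0.0
```

```bash
python3 - <<'E'
from h import *
st();ax()
fs,ds=env.grab_frame('scene');ft,dt=env.grab_frame('top')
for c,dd in (('scene',ds),('top',dt)):
    for t in ('leg_push','tray','tray_push'):
        for o in env.pinpoint(c,t)[:3]:
            u,v=o['location'];z={'leg_push':101.5,'tray':12,'tray_push':27}[t]
            print(c,t,round(o['score'],2),np.round([u,v]),np.round(w2r(pt(c,dd,u,v,z))))
st();go((-30,88,90))
cv2.imwrite('pics/s4.png',cv2.resize(fs[140:340,200:460],None,fx=2.9,fy=2.9,interpolation=2))
E
```

```text
t 16.775 rig [-90.6  70.3  88.6] rot [-176.3  -37.7  -13.2] F rig [0.9 0.7 0.2] q [  23.   12.  139.  254.   18. -135.]
lean 37.9 side 1.0 toolx [ 0.79 -0.06  0.61] tooly [-0.04 -1.   -0.05]
scene tray 0.83 [339. 180.] [-265. -470.   12.]
scene tray 0.82 [269. 237.] [  69. -239.   12.]
scene tray 0.59 [198. 282.] [ 318. -110.   12.]
scene tray_push 0.88 [206. 250.] [ 272. -226.   27.]
scene tray_push 0.66 [293. 260.] [ 31. -97.  27.]
scene tray_push 0.6 [377. 184.] [-380. -383.   27.]
top leg_push 0.57 [147. 257.] [-74. 462. 102.]
top leg_push 0.44 [308. 252.] [-31.  49. 102.]
top leg_push 0.35 [526. 284.] [ -69. -511.  102.]
top tray 0.95 [418. 234.] [  62. -246.   12.]
top tray 0.88 [496. 361.] [-266. -464.   12.]
top tray 0.67 [382. 147.] [ 315. -131.   12.]
top tray_push 0.75 [420. 161.] [ 274. -241.   27.]
top tray_push 0.56 [466. 410.] [-394. -384.   27.]
top tray_push 0.55 [363. 245.] [ 16. -94.  27.]
t 17.175 rig [-91.9  68.   87.4] rot [-176.4  -37.6  -13.1] F rig [ 0.6 -0.1  0.3] q [  22.   12.  139.  254.   18. -134.]
tool offset [ 0.0493 -0.0225  0.0361] len 0.065
```

View pics/s4.png

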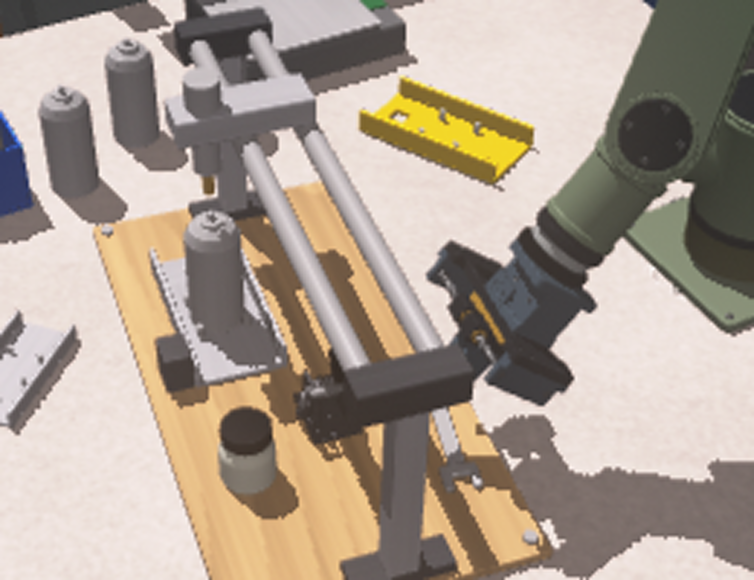

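Call:
arm_command --motion '[{"offset": [0.0,-0.012,0.0],"spin": 0},{"offset": [0.0124,-0.003,0.009],"spin": 0},{"offset": [0.0124,-0.003,0.009],"spin": 0},{"offset": [0.0124,-0.002,0.009],"spin": 0},{"offset": [0.0124,-0.002,0.009],"spin": 0}]'

```text
time_s: 17.8
ee_pos: [533.2, 108.4, 85.8]
ee_rot: [-176.0, -37.9, -13.2]
force: [0.4, 0.2, 0.2]
gripper_width: 0.4
gripper_force: 0.0
```

```bash
python3 -c "
from h import *
st();ax();go((-30,85,90))"
```

```text
t 17.8 rig [-28.7  86.5  85.8] rot [-176.   -37.9  -13.2] F rig [0.3 0.3 0.2] q [  20.   16.  132.  257.   16. -140.]
lean 38.0 side 1.2 toolx [ 0.79 -0.06  0.61] tooly [-0.04 -1.   -0.05]
tool offset [ 0.0017  0.0013 -0.0041] len 0.005
```

Call:
arm_command --motion '[{"offset": [0.001,0.01,-0.001],"spin": 0},{"offset": [0.001,0.008,-0.001],"spin": 0},{"offset": [0.002,0.008,-0.002],"spin": 0},{"offset": [0.002,0.008,-0.002],"spin": 0},{"offset": [0.002,0.008,-0.002],"spin": 0}]'

```text
time_s: 18.42
ee_pos: [528.2, 73.2, 98.4]
ee_rot: [-175.4, -38.0, -12.7]
force: [-2.4, 16.1, 14.0]
gripper_width: 0.4
gripper_force: 9.0
```

```bash
python3 -c "
from h import *
st();ax()"
```

```text
t 18.425 rig [-28.4  51.   98.4] rot [-175.4  -38.   -12.7] F rig [-4.8 15.5 14. ] q [  14.   14.  134.  251.   12. -139.]
lean 38.2 side 2.1 toolx [ 0.79 -0.05  0.62] tooly [-0.02 -1.   -0.06]
```

```bash
python3 - <<'E'
from h import *
a,_=env.grab_frame('wrist');t,_=env.grab_frame('top');st()
b=cv2.resize(t[190:290,270:370],(480,480),interpolation=2)
cv2.imwrite('pics/w1.png',cv2.resize(np.hstack([a,b]),(800,343)))
E
```

```text
t 18.525 rig [-28.   47.7  98.3] rot [-175.7  -38.2  -12.9] F rig [-0.6  8.4  8.7] q [  13.   14.  134.  251.   13. -139.]
```

View pics/w1.png

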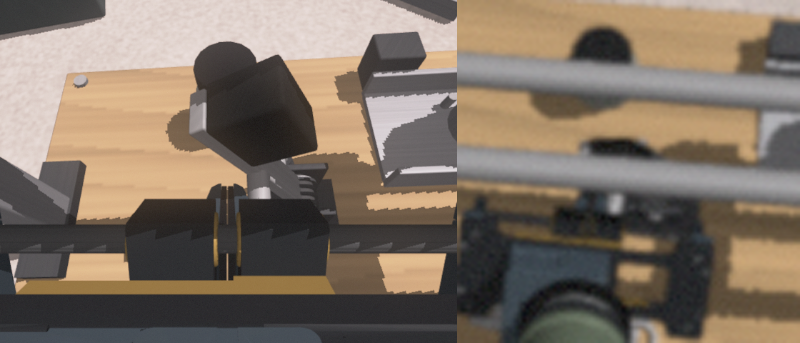

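```bash
python3 - <<'E'
from h import *
m=env.camera_model('wrist');H=np.array(m['hand_eye']);s=env.state()
Rm=R.from_euler('xyz',s['ee_rot'],degrees=True).as_matrix()
def px(r):
    t=Rm.T@(r2w(r)-s['ee_pos']);c=H[:3,:3].T@(t-H[:3,3]);return np.round([m['fx']*c[0]/c[2]+m['cx'],m['fy']*c[1]/c[2]+m['cy']])
for a in (0,.2,.4,.6):
    an=np.pi/4+a; d=np.array([0,np.cos(an),np.sin(an)]);n=np.array([0,-np.sin(an)*-1,-np.cos(an)]) # left normal
    n=np.array([0,np.sin(an),-np.cos(an)]); h=np.array([0,0,52.])
    print(a,'tang root',px(h+70*d+[-10,0,0]),'tip',px(h+70*d+[-38,0,0]),'bar end L',px(h+125*d+4*n+[-10,0,0]))
print('hinge',px((0,0,52)),'fingertip',px(w2r(s['ee_pos']+14*Rm[:,2])),'back_stop',px((117,-100,57)), px((67,-175,186)))
for b in (10,20,40): print(b, px(w2r(s['ee_pos']+Rm@np.array([0,13.5,14-b]))))
print(env.pinpoint('wrist','leg_push')[:2],env.pinpoint('wrist','leg_foot')[:2])
st()
E
```

```text
0 tang root [312. 260.] tip [314. 329.] bar end L [180. 228.]
0.2 tang root [338. 251.] tip [342. 323.] bar end L [222. 201.]
0.4 tang root [371. 243.] tip [378. 318.] bar end L [290. 175.]
0.6 tang root [409. 237.] tip [419. 313.] bar end L [382. 153.]
hinge [414. 272.] fingertip [318. 292.] back_stop [558.  79.] [1096. -147.]
10 [352. 301.]
20 [354. 312.]
40 [358. 337.]
[{'location': [360.5, 283.3], 'score': 0.64}] [{'location': [366.7, 167.5], 'score': 0.67}]
t 18.625 rig [-28.   47.1  97.7] rot [-175.8  -38.2  -13. ] F rig [-1.   8.8  6.8] q [  13.   14.  134.  251.   13. -139.]
```

Call:
arm_command --motion '[{"offset": [0.001,0.008,-0.001],"spin": 0},{"offset": [0.001,0.008,-0.001],"spin": 0},{"offset": [0.001,0.008,-0.001],"spin": 0},{"offset": [0,0.008,0],"spin": 0},{"offset": [0,0.008,0],"spin": 0}]'

```text
time_s: 19.25
ee_pos: [518.4, 26.8, 97.1]
ee_rot: [-176.0, -37.9, -13.1]
force: [0.2, 0.1, -0.3]
gripper_width: 0.6
gripper_force: 0.0
```

```bash
python3 -c "
from h import *
st();ax()"
```

```text
t 19.25 rig [-31.    3.7  97.1] rot [-176.   -37.9  -13.1] F rig [ 0.2  0.2 -0.3] q [   7.   12.  136.  236.   10. -130.]
lean 38.1 side 1.3 toolx [ 0.79 -0.06  0.61] tooly [-0.03 -1.   -0.05]
```

Call:
arm_command --motion '[{"offset": [-0.014,0,-0.024],"spin": 0},{"offset": [-0.014,0,-0.024],"spin": 0},{"offset": [-0.014,0,-0.024],"spin": 0},{"offset": [-0.014,0,-0.024],"spin": 0},{"offset": [-0.014,0,-0.024],"spin": 0}]'

```text
time_s: 19.88
ee_pos: [392.3, 36.9, 127.6]
ee_rot: [-175.1, -39.0, -12.9]
force: [0.2, -0.3, 0.4]
gripper_width: 0.4
gripper_force: 0.0
```

```bash
python3 - <<'E'
from h import *
st()
t,_=env.grab_frame('top');s,_=env.grab_frame('scene')
A=cv2.resize(s[180:330,230:380],(400,400),interpolation=2);B=cv2.resize(t[180:300,290:410],(400,400),interpolation=2)
cv2.imwrite('pics/e1.png',np.hstack([A,B]))
E
```

```text
t 19.875 rig [-157.2   -5.4  127.6] rot [-175.1  -39.   -12.9] F rig [ 0.3 -0.2  0.4] q [  13.   -2.  147.  257.   12. -147.]
```

View pics/e1.png

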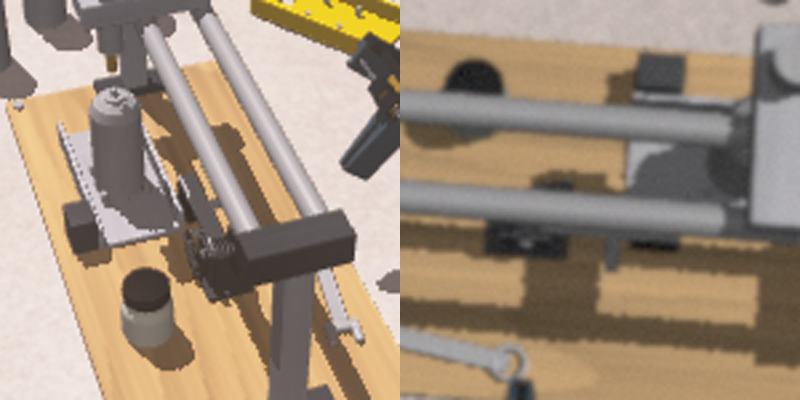

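```bash
python3 - <<'E'
from h import *
t,d=env.grab_frame('top')
for u,v in ((353,254),(354,257),(353,258)): print(np.round(w2r(pt('top',d,u,v)),1))
for o in env.pinpoint('top','leg_push')[:2]: print(o,np.round(w2r(pt('top',d,*o['location'],58)),1))
for z in [[np.round(w2r(pt('top',d,u,252))) for u in range(362,374,4)]]: print(z)
st()
E
```

```text
[-17.4 -67.5  55.1]
[-25.5 -70.7  56. ]
[-28.6 -68.1  57.1]
{'location': [354.0, 259.3], 'score': 0.52} [-32.1 -71.   58. ]
[array([ -8., -92.,  46.]), array([  -9., -102.,   51.]), array([  -8., -113.,   53.])]
t 20.075 rig [-155.8   -5.2  127.9] rot [-175.1  -39.1  -13. ] F rig [0.6 0.1 0.3] q [  13.   -2.  147.  257.   12. -147.]
```

```bash
python3 -c "
from workcell import env
print(env.job_done())"
```

```text
the job is handed in; nothing more can be done
None
```

The can tray is swung home against its stop block with the can upright under the nozzle, and the stop leg is fully down in front of it. I confirmed this from the camera images and a depth check on the tang. The jar and wrench were never touched, and the other loose things were not approached. The job is handed in at about 20 s, but no verdict came back.

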